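# Refill the capacitor and heat-sink rows of the kitting shelf

### The job

One of the two loose blue capacitors on the green mat lies with its white stripe round at the side: roll it over on the mat until the stripe is on top. Then lay both capacitors in the two empty lanes of the black ribbed rack on the shelf, stripes on top and ends flush with the two already there, and set the loose heat sink down at either end of the row of heat sinks on the same shelf, close alongside, parallel and flush with the row. Leave the parts already on the shelf in place and do not disturb the fan, tape, screwdriver, bottle and jar.

Things in the scene. Friction and masses are not known exactly. Their poses are not given: they have to be found in the camera images.
- can_a: loose on the mat, stripe already on top: blue cylindrical capacitor, 40 mm in diameter and 56 mm long, both ends flat and alike, lying on its side; origin at the middle of its axis (20 mm above what it lies on), x along its axis, z pointing from the axis to the middle of the white stripe (20 mm wide, full length)
- can_b: loose on the mat, starts with its stripe about 70 degrees round from the top: blue cylindrical capacitor, 40 mm in diameter and 56 mm long, both ends flat and alike, lying on its side; origin at the middle of its axis (20 mm above what it lies on), x along its axis, z pointing from the axis to the middle of the white stripe (20 mm wide, full length)
- sink_new: loose on the mat: finned aluminium heat sink, a block 56 mm long (x), 40 mm wide (y), 32 mm tall (z), fins upright and running along x, end faces flat for gripping; origin at the centre of its underside
- can_row0: already in the rack's lane 0, stripe on top: blue cylindrical capacitor, 40 mm in diameter and 56 mm long, both ends flat and alike, lying on its side; origin at the middle of its axis (20 mm above what it lies on), x along its axis, z pointing from the axis to the middle of the white stripe (20 mm wide, full length)
- can_row1: already in the rack's lane 1, stripe on top: blue cylindrical capacitor, 40 mm in diameter and 56 mm long, both ends flat and alike, lying on its side; origin at the middle of its axis (20 mm above what it lies on), x along its axis, z pointing from the axis to the middle of the white stripe (20 mm wide, full length)
- sink_row0: already on the shelf, right-hand (-y) one of the pair; room for one more at its -y side: finned aluminium heat sink, a block 56 mm long (x), 40 mm wide (y), 32 mm tall (z), fins upright and running along x, end faces flat for gripping; origin at the centre of its underside
- sink_row1: already on the shelf, 44 mm from sink_row0 centre to centre on its +y side (4 mm gap); room for one more at its own +y side: finned aluminium heat sink, a block 56 mm long (x), 40 mm wide (y), 32 mm tall (z), fins upright and running along x, end faces flat for gripping; origin at the centre of its underside
- shelf: low white open shelf, 250 mm deep (x) by 270 mm wide (y), its flat top 60 mm above the table; origin at table height under its centre, x pointing away from the robot at yaw 0. The rack stands on its near half, the row of heat sinks directly on the board of its far half, 110 mm farther in x
- rack: black ribbed rack fixed on the shelf: plate 60 x 196 x 3 mm with five grey ribs along x, 40 mm long, 12 mm wide, 8 mm above the plate, every 46 mm along y, which make four lanes side by side; origin under the plate's centre, on the shelf's top
- rack_lane2 (a point): empty lane next to can_row1: where the centre of a capacitor lying in it belongs (20 mm above the plate); x along the lane
- rack_lane3 (a point): empty lane at the rack's -y end, 46 mm from lane 2: where the centre of a capacitor lying in it belongs; x along the lane
- mat: green mat fixed to the table, 290 (x) x 340 (y) x 3 mm; origin at its centre underneath
- fan: bystander on the mat: square black cooling fan, 40 x 40 x 20 mm; origin at the centre of its underside
- tape: bystander: roll of yellow tape lying flat, 90 mm across, 24 mm tall
- driver: bystander: screwdriver with orange handle, lying
- cleaner: bystander: white bottle, 52 mm across, 130 mm tall, upright
- flux: bystander: amber jar, 44 mm across, 55 mm tall, upright

How it is judged:
On the way:
1. the side-striped capacitor (can_b) lies on the mat or table with its stripe on top (within 25 degrees), untouched (angle between can_b's own z axis and vertical below 0.44 rad and height (world z) of can_b below 0.032 m and contact force between the fingers and can_b below 0.05 N), for 0.2 s.
At the end, for the whole second after the job is handed in: can_a, can_b in lanes 2 and 3, one each (centre within 10 mm of the site, axis 8 deg), stripes within 25 deg of up; sink_new on the shelf at either end of the sink row (gap under 12 mm, flush 8 mm, parallel 8 deg); parts already there moved under 10 mm, stripes up; all at rest (((distance between can_a and rack_lane2 below 0.01 m and angle between the x axis of each of can_a, can_b and the x axis of rack, either way round below 0.14 rad and distance between can_b and rack_lane3 below 0.01 m) or (distance between can_a and rack_lane3 below 0.01 m and angle between the x axis of each of can_a, can_b and the x axis of rack, either way round below 0.14 rad and distance between can_b and rack_lane2 below 0.01 m)) and angle between each of can_a, can_b, can_row0, can_row1's own z axis and vertical below 0.44 rad and ((y of sink_new in the frame of sink_row0 between -0.052 and -0.038 m and x of sink_new in the frame of sink_row0 between -0.008 and 0.008 m and z of sink_new in the frame of sink_row0 between -0.005 and 0.005 m and angle between the x axis of sink_new and the x axis of sink_row0, either way round below 0.14 rad) or (y of sink_new in the frame of sink_row1 between 0.038 and 0.052 m and x of sink_new in the frame of sink_row1 between -0.008 and 0.008 m and z of sink_new in the frame of sink_row1 between -0.005 and 0.005 m and angle between the x axis of sink_new and the x axis of sink_row1, either way round below 0.14 rad)) and angle between sink_new's own z axis and vertical below 0.1 rad and distance of each of can_row0, can_row1, sink_row0, sink_row1 from where it was at the start of the episode below 0.01 m and linear speed of each of can_a, can_b, sink_new below 0.02 m/s); the robot touches nothing.
It fails at once if the fan is pushed more than 30 mm or tipped (distance of fan from where it was at the start of the episode above 0.03 m or angle between fan's own z axis and vertical above 0.4 rad).
It fails at once if the tape is pushed more than 30 mm or tipped (distance of tape from where it was at the start of the episode above 0.03 m or angle between tape's own z axis and vertical above 0.4 rad).
It fails at once if the driver is pushed more than 30 mm (distance of driver from where it was at the start of the episode above 0.03 m).
It fails at once if the cleaner is pushed more than 30 mm or tipped (distance of cleaner from where it was at the start of the episode above 0.03 m or angle between cleaner's own z axis and vertical above 0.4 rad).
It fails at once if the flux is pushed more than 30 mm or tipped (distance of flux from where it was at the start of the episode above 0.03 m or angle between flux's own z axis and vertical above 0.4 rad).
It also fails if it takes over 72 s, if anything falls off the work surface, if the arm or the gripper's body presses on something with over 40 N, if the wrist force passes 120 N, or if a joint passes its speed limit or range.

### The arm

A 7-joint arm with a two-finger parallel gripper is mounted at the origin on the work surface. World frame = base frame: x ahead of the robot, y to its left, z up, the work surface at z = 0. Lengths are in m, angles in rad, forces in N, time in s.
With the tool pointing down it reaches from about 0.4 to 0.9 m from the base axis. Payload 5.5 kg.
Tool frame: the origin (TCP) lies on the mounting face of the last link; the fingertips stand arm.finger_overhang ahead of it and the grasp point (between the pads) lies 155 mm ahead of it (arm.finger_overhang is the distance from the TCP to the fingertips, in m); z points along the fingers, y is the line along which they close (so a half turn about z gives the same grasp; the last joint's range is limited). The gripper opens to 85 mm and grips with 20 to 120 N. Pads are 22 mm wide; open, the fingers measure 114 mm over their backs; the gripper's body (76 mm by 85 mm) begins 54 mm behind the grasp point. The pads swing forward as they close: fully open they stand 13 mm farther back than shut.
Start: joints at [1.59, 0.501, -0.427, 1.55, 0.221, 1.138, -0.21], TCP at [0.157, -0.631, 0.405] pointing down, gripper open.
Joint ranges: [-2.88, 2.88], [-0.31, 2.03], [-1.54, 1.56], [0.2, 2.42], [-1.41, 4.55], [0.19, 2.02], [-2.57, 2.57]. Speed limits (rad/s): [2.57, 2.57, 3.14, 3.14, 3.14, 3.14, 3.14].

### API

Orientations are given as a unit quaternion [x, y, z, w].
In Python, from plant import arm gives the robot as it stands.
- The arm moves only by the tool jog_arm, never from a script. Its argument "deltas" is a list of rows, each a list of 3 entries, a list of its own where there are three numbers: the shift along the world's x, y, z in units of 100 mm (1.0 is 100 mm), then the turn, a rotation vector about the world's x, y, z in units of 90 degrees (1.0 is 90 degrees), then the opening, from -1 (shut) to 1 (fully open). In form: [[[dx, dy, dz], [wx, wy, wz], hand], ...]. A call has 1 to 5 rows; each row is the pose to reach, as a shift and turn from the pose commanded when the call began; what a row does not reach only later rows make up. A row lasts 1/10 s, in which the tool goes at most 50 mm and 8.59 degrees, less where a joint would pass 70% of its speed; a pose out of reach is approached as far as the arm can. A call with a number of a shift or a turn outside -1 to 1 is refused whole. A call with a gripper value outside its range is refused whole. The fingers move at their own pace and stop on an object; "newtons" is the grip in N (left out, the last holds). Time passes only in rows, so rows that repeat a pose let the fingers close. It gives the time, the measured TCP pose, the force, the opening and the grip force at its end, in the units of the state.
- arm.sense(): the state, without advancing time (a new reading comes with each control period).
- arm.capture(name): name is "scene" or "top"; returns (picture, depth): 384x512x3 uint8, red, green, blue; 384x512 float32, m along the optical axis (not along the pixel's ray), 0 where there is no reading.
- arm.calibration(name): a dict with "fx", "fy", "cx", "cy" (pixels), "pose" (4x4, takes a point from camera to world coordinates). Camera axes: x right, y down, z forward; pixel columns grow to the right and rows downward; lengths in m; the calibration is good to about 2 mm. A picture is of the moment at which its call begins. calibration takes no time and is no camera call.
- arm.close_job(): hands the job in; it is judged then, once.
The state is a dict: "time_s": time; "joints": joint angles; "qvel": joint speeds; "tau": joint torques, N m; "ee_pos": TCP position; "orientation": TCP orientation; "wrist_force": force on the tool from outside, world axes, zero at the start; "moment": the same for the moment, N m; "width": finger opening in m; "grip_force": force on a finger pad.
Only numpy, scipy, OpenCV 4.12 (cv2) and the standard library are available. Lean on these libraries where they do the work, as an engineer would, in place of code of your own. Each camera call takes 0.05 s, during which the arm holds its last target. There are 200 camera calls.

## Working session

There is one attempt and no reset: what is moved stays moved. The work goes in short steps, Python scripts to look and compute and a tool call to move; the robot and the scene stay as the last step left them, time stands still between calls to the robot, and variables do not carry over. Pictures are saved under pics/ and viewed, at most 10 in all, crops included, and the job is handed in when it is done.

Besides the shell and the picture viewer there is one more tool, called after "Request:" as name(argument=value, ...), one argument or row to a line, values as JSON. jog_arm: Moves the arm, as the interface text tells. Shifts and turns lie within -1 to 1; 1 stands for 100 mm of shift or 90 degrees of turn. Its arguments: {"type":"object","properties":{"deltas":{"type":"array","items":{"type":"array"}},"newtons":{"type":"number"}},"required":["deltas"]}

```bash
ls; mkdir -p pics; python3 - <<'E'
from plant import arm
import numpy as np, cv2
print(arm.sense()); print(arm.finger_overhang)
for n in("scene","top"):
    p,d=arm.capture(n); np.savez(f"{n}0.npz",p=p,d=d); cv2.imwrite(f"pics/{n}0.png",p[:,:,::-1]); print(arm.calibration(n))
E
```

```text
pics
{'time_s': 0.0, 'joints': array([ 1.59021299,  0.50185696, -0.42679342,  1.55147013,  0.22078342,
        1.13829284, -0.21031001]), 'qvel': array([ 6.20524649e-05, -3.57736276e-04,  4.75997307e-04, -2.54620196e-04,
        2.43986870e-03,  6.40038986e-04,  7.53439324e-04]), 'tau': array([-1.43823087e-05, -5.69505608e+01, -5.81607521e+00, -2.80938095e+01,
        1.06186865e-02,  1.17738769e-02,  1.35030675e-05]), 'ee_pos': array([ 0.15675725, -0.63044051,  0.40364511]), 'orientation': array([ 9.92577256e-01,  1.21611750e-01, -7.84744821e-05, -9.83464406e-04]), 'wrist_force': array([-0.25938257,  0.32540328,  0.40578094]), 'moment': array([-0.04435542,  0.0372821 , -0.01942263]), 'grip_force': 0.0, 'width': 0.08517401896412322}
0.1734
{'fx': 384.1315685135325, 'fy': 384.1315685135325, 'cx': 255.27962586826504, 'cy': 191.26937752310448, 'pose': array([[-0.44869553,  0.53696137, -0.71438421,  1.32734859],
       [ 0.89365564,  0.26314059, -0.36350602,  0.47526847],
       [-0.00720521, -0.80151701, -0.59792857,  0.72784948],
       [ 0.        ,  0.        ,  0.        ,  1.        ]])}
{'fx': 462.3295960413111, 'fy': 462.3295960413111, 'cx': 262.8403738640819, 'cy': 186.09677382157741, 'pose': array([[ 2.17325999e-02, -9.87059056e-01,  1.58877672e-01,
         3.74797663e-01],
       [-9.99762800e-01, -2.12295174e-02,  4.86322314e-03,
         9.90557335e-02],
       [-1.42739214e-03, -1.58945677e-01, -9.87286298e-01,
         1.46340031e+00],
       [ 0.00000000e+00,  0.00000000e+00,  0.00000000e+00,
         1.00000000e+00]])}
```

View pics/top0.png

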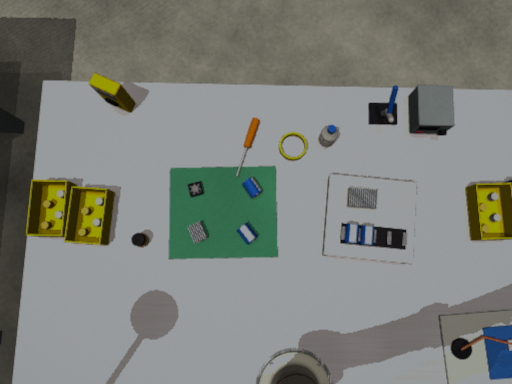

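View pics/scene0.png

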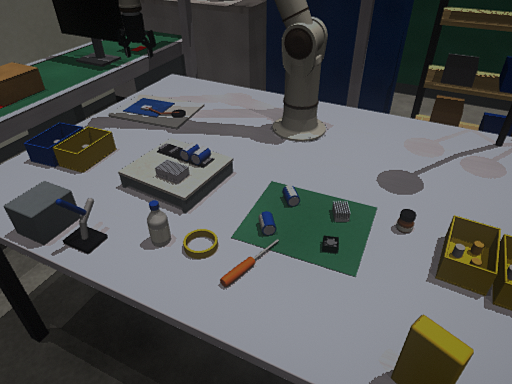

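```bash
cat > h.py <<'E'
from plant import arm
import numpy as np, cv2
def load(n,k):
    z=np.load(f"{n}{k}.npz"); return z['p'],z['d']
def grab(n,k):
    p,d=arm.capture(n); np.savez(f"{n}{k}.npz",p=p,d=d); return p,d
def cloud(n,d):
    c=arm.calibration(n); v,u=np.mgrid[:384,:512]
    P=np.stack([(u-c['cx'])/c['fx']*d,(v-c['cy'])/c['fy']*d,d],-1)
    return P@c['pose'][:3,:3].T+c['pose'][:3,3]
def near(n,p,d,xy,r,z0,z1):
    W=cloud(n,d); m=(np.hypot(W[...,0]-xy[0],W[...,1]-xy[1])<r)&(W[...,2]>z0)&(W[...,2]<z1)&(d>0)
    return W[m],p[m].astype(int),m
E
python3 - <<'E'
from h import *
p,d=load("top",0); W=cloud("top",d)
for nm,(u,v) in dict(can_a=(247,233),can_b=(253,187),sink=(197,231),fan=(196,188),shelfmid=(370,218),row0=(351,233),row1=(368,234),l2=(385,237),l3=(402,238),s0=(370,197),s1=(355,197),mat=(222,210),table=(300,240),tape=(282,145),bottle=(328,138)).items(): print(nm,W[v,u].round(4))
for nm,(u,v) in dict(can_a=(247,233),can_b=(253,187),sink=(197,231)).items():
    for n in("top","scene"):
        pp,dd=load(n,0); Q,c,m=near(n,pp,dd,W[v,u,:2],.06,.009,.08)
        r=cv2.minAreaRect((Q[:,:2]*1000).astype(np.float32)); print(nm,n,len(Q),r,Q[:,2].max())
        wm=(c.min(1)>130); B=(c[:,2]-c[:,0]>40)
        if wm.sum()>3 and nm!="sink": print("  white",wm.sum(),Q[wm].mean(0).round(4), "blue",B.sum(),Q[B].mean(0).round(4))
t=cv2.resize(p[150:275,160:285,::-1],(500,500),interpolation=cv2.INTER_CUBIC)
s,_=load("scene",0); b=cv2.resize(s[170:270,230:390,::-1],(800,500),interpolation=cv2.INTER_CUBIC)
r=cv2.resize(p[165:275,315:425,::-1],(500,500),interpolation=cv2.INTER_CUBIC)
m=np.hstack([t,r,b]); cv2.imwrite("pics/m0.png",cv2.resize(np.vstack([np.hstack([t,r])[:, :800] if 0 else cv2.resize(np.hstack([t,r]),(700,350)),cv2.resize(b[:,:],(700,250+0))]),(700,600)))
E
```

```text
can_a [0.4569 0.1514 0.0428]
can_b [0.6    0.1366 0.0423]
sink [0.4615 0.3091 0.0128]
fan [0.5962 0.317  0.0214]
shelfmid [ 0.5097 -0.2224  0.0575]
row0 [ 0.4603 -0.1564  0.0988]
row1 [ 0.4582 -0.2053  0.1036]
l2 [ 0.4527 -0.2652  0.0641]
l3 [ 0.4504 -0.3142  0.0711]
s0 [ 0.5694 -0.2155  0.0917]
s1 [ 0.5686 -0.1709  0.0903]
mat [0.5297 0.2337 0.0076]
table [ 0.4413 -0.0148 -0.0053]
tape [0.7466 0.047  0.0013]
bottle [ 0.7483 -0.0898  0.093 ]
can_a top 253 ((460.77923583984375, 162.5693359375), (85.34149169921875, 107.0018310546875), 61.593631744384766) 0.05047257261122473
  white 88 [0.4576 0.1531 0.0418] blue 101 [0.4563 0.1558 0.0337]
can_a scene 256 ((448.984130859375, 144.53424072265625), (89.22315979003906, 39.180973052978516), 38.34453582763672) 0.04832789293658746
  white 60 [0.4577 0.1518 0.0443] blue 52 [0.4636 0.1512 0.0385]
can_b top 256 ((613.5038452148438, 132.50961303710938), (89.93831634521484, 80.27403259277344), 22.012142181396484) 0.04756161596253916
can_b scene 310 ((604.4638671875, 142.56521606445312), (62.80154800415039, 40.24095916748047), 34.851463317871094) 0.04613895095382192
sink top 243 ((469.054443359375, 316.8993225097656), (91.09292602539062, 87.83238983154297), 11.242049217224121) 0.04362732731351504
sink scene 305 ((453.2666320800781, 324.0869140625), (61.23210906982422, 74.83941650390625), 23.893285751342773) 0.03918814007412452
```

View pics/m0.png

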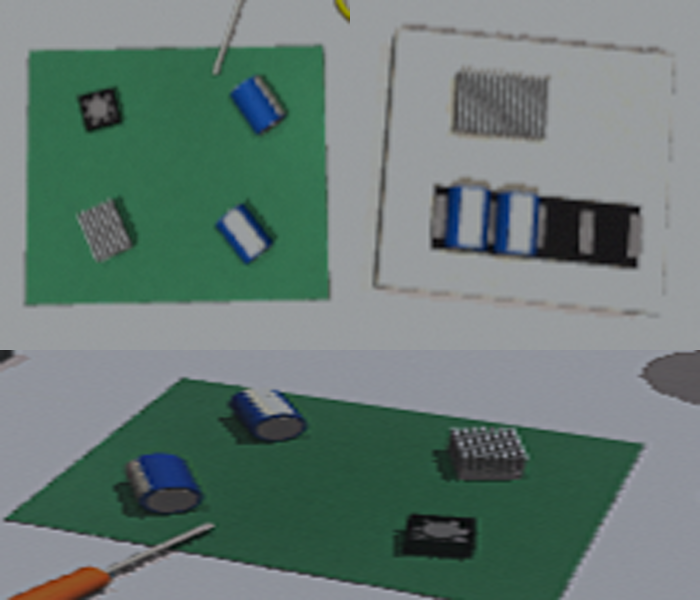

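```bash
cat > fit.py <<'E'
from h import *
from scipy.optimize import minimize
S=4
def cyl(cx,cy,yaw,zc,L=.056,r=.02):
    t=np.linspace(0,2*np.pi,40); P=np.array([[s*L/2,r*np.cos(a),r*np.sin(a)] for s in(-1,1) for a in t]); return tr(P,cx,cy,yaw,zc)
def box(cx,cy,yaw,z,l,w,h):
    P=np.array([[a*l/2,b*w/2,c*h] for a in(-1,1) for b in(-1,1) for c in(0,1)]); return tr(P,cx,cy,yaw,z)
def tr(P,cx,cy,yaw,z):
    c,s=np.cos(yaw),np.sin(yaw); return P@np.array([[c,s,0],[-s,c,0],[0,0,1]])+[cx,cy,z]
def proj(n,P):
    c=arm.calibration(n); R=c['pose'][:3,:3]; q=(P-c['pose'][:3,3])@R
    return np.c_[q[:,0]/q[:,2]*c['fx']+c['cx'],q[:,1]/q[:,2]*c['fy']+c['cy']]
def render(n,parts):
    im=np.zeros((384*S,512*S),np.uint8)
    for P in parts:
        h=cv2.convexHull(((proj(n,P)+.5)*S-.5).astype(np.float32)); cv2.fillConvexPoly(im,np.round(h*16).astype(np.int32),1,shift=4)
    return im
def up(f): return cv2.resize(f.astype(np.float32),None,fx=S,fy=S,interpolation=cv2.INTER_LINEAR)>.5
def fit(n,mask,model,x0):
    M=up(mask)
    f=lambda x:1-(lambda r:(r&M).sum()/(r|M).sum())(render(n,model(*x)).astype(bool))
    best=None
    for dy in(0,.2,-.2):
        x=np.array(x0)+[0,0,dy]
        sx=np.array([x,x+[.008,0,0],x+[0,.008,0],x+[0,0,.15]])
        r=minimize(f,x,method="Nelder-Mead",options=dict(initial_simplex=sx,xatol=1e-4,fatol=1e-4))
        if best is None or r.fun<best.fun: best=r
    return best
def region(n,model,x0,grow=14):
    r=render(n,model(*x0))[::S,::S]; return cv2.dilate(r,np.ones((grow*2+1,)*2,np.uint8))>0
def notgreen(p):
    q=p.astype(float)+1; return ~((q[...,1]>1.25*q[...,0])&(q[...,1]>1.15*q[...,2]))
def main_cc(m):
    k,l,st,_=cv2.connectedComponentsWithStats(m.astype(np.uint8)); return l==(1+np.argmax(st[1:,4]))
can=lambda z:(lambda x,y,a:[cyl(x,y,a,z)])
sink=lambda z:(lambda x,y,a:[box(x,y,a,z,.056,.04,.032)])
def fitmat(k,nm,x0,cams=("top","scene")):
    mod=sink(.003) if nm=="sink" else can(.023)
    for n in cams:
        p,d=load(n,k); m=main_cc(notgreen(p)&region(n,mod,x0,9)); r=fit(n,m,mod,x0)
        print(nm,n,r.x.round(4),np.degrees(r.x[2]).round(1),"miss",round(r.fun,3))
E
python3 - <<'E'
from fit import *
fitmat(0,"can_a",(.455,.155,.5)); fitmat(0,"can_b",(.595,.138,.5)); fitmat(0,"sink",(.46,.31,.4))
rack=lambda x,y,a:[box(x,y,a,.06,.06,.196,.003)]+[tr(cyl(0,o,0,.083),x,y,a,0) for o in(.069,.023)]
row=lambda x,y,a:[box(x,y,a,.06,.056,.084,.032)]
for n in("top","scene"):
    p,d=load(n,0); g=p.astype(float)
    for nm,mod,x0 in(("rack",rack,(.445,-.245,-.03)),("row",row,(.56,-.195,-.03))):
        R=region(n,mod,x0,5); w=np.percentile(g.max(2)[R],80); blue=g[...,2]>g[...,0]*1.3
        m=((g.mean(2)<.8*w)|blue)&R
        m=cv2.morphologyEx(np.pad(m.astype(np.uint8),10),cv2.MORPH_CLOSE,np.ones((7,7),np.uint8))[10:-10,10:-10]
        r=fit(n,main_cc(m),mod,x0); print(nm,n,w,r.x.round(4),np.degrees(r.x[2]).round(1),round(r.fun,3))
E
```

```text
can_a top [0.4579 0.1528 0.6697] 38.4 miss 0.054
can_a scene [0.4561 0.1514 0.6489] 37.2 miss 0.541
can_b top [0.6032 0.1425 0.6021] 34.5 miss 0.041
can_b scene [0.6015 0.141  0.5889] 33.7 miss 0.053
sink top [0.458  0.3081 0.4358] 25.0 miss 0.067
sink scene [0.4561 0.3076 0.4379] 25.1 miss 0.393
rack top 158.0 [ 0.4548 -0.2308 -0.0666] -3.8 0.09
row top 158.0 [ 0.5684 -0.193  -0.0411] -2.4 0.037Traceback (most recent call last):
  File "<stdin>", line 11, in <module>
  File "fit.py", line 26, in fit
    r=minimize(f,x,method="Nelder-Mead",options=dict(initial_simplex=sx,xatol=1e-4,fatol=1e-4))
    res = _minimize_neldermead(fun, x0, args, callback, bounds=bounds,
                               **options)
    fxe = func(xe)
    fx = function(np.copy(x), *(wrapper_args + args))
  File "fit.py", line 21, in <lambda>
    f=lambda x:1-(lambda r:(r&M).sum()/(r|M).sum())(render(n,model(*x)).astype(bool))
                                                    ~~~~~~^^^^^^^^^^^^^
  File "fit.py", line 16, in render
    h=cv2.convexHull(((proj(n,P)+.5)*S-.5).astype(np.float32)); cv2.fillConvexPoly(im,np.round(h*16).astype(np.int32),1,shift=4)
                       ~~~~^^^^^
  File "fit.py", line 11, in proj
    c=arm.calibration(n); R=c['pose'][:3,:3]; q=(P-c['pose'][:3,3])@R
ValueError: time passes only in moves, steps and waits
```

Request:
jog_arm(
  deltas=[
    [[0.7, 0.98, 0], [0, 0, 0.175], 0.75],
    [[0.7, 0.98, 0], [0, 0, 0.175], 0.75],
    [[0.7, 0.98, 0], [0, 0, 0.175], 0.75],
  ],
  newtons=60,
)

```text
time_s: 0.4
ee_pos: [0.2306, -0.5285, 0.4043]
orientation: [0.965, 0.261, 0.001, -0.001]
wrist_force: [1.1, -0.3, 0.3]
width: 0.0744
grip_force: 0.0
```

Request:
jog_arm(
  deltas=[
    [[0.7, 0.98, 0], [0, 0, 0.175], 0.75],
    [[0.7, 0.98, 0], [0, 0, 0.175], 0.75],
    [[0.7, 0.98, 0], [0, 0, 0.175], 0.75],
  ],
)

```text
time_s: 0.7
ee_pos: [0.3, -0.4304, 0.4047]
orientation: [0.921, 0.39, 0.001, -0.001]
wrist_force: [0.7, 0.2, 0.9]
width: 0.0748
grip_force: 0.0
```

Request:
jog_arm(
  deltas=[
    [[0.7, 0.98, 0], [0, 0, 0.175], 0.75],
    [[0.7, 0.98, 0], [0, 0, 0.175], 0.75],
    [[0.7, 0.98, 0], [0, 0, 0.175], 0.75],
  ],
)

```text
time_s: 1.0
ee_pos: [0.3695, -0.3323, 0.4049]
orientation: [0.858, 0.513, 0.001, -0.0]
wrist_force: [-0.2, 0.2, -0.2]
width: 0.0749
grip_force: 0.0
```

Request:
jog_arm(
  deltas=[
    [[0.7, 0.98, 0], [0, 0, 0.173], 0.75],
    [[0.7, 0.98, 0], [0, 0, 0.173], 0.75],
    [[0.7, 0.98, 0], [0, 0, 0.173], 0.75],
  ],
)

```text
time_s: 1.3
ee_pos: [0.4391, -0.2343, 0.4051]
orientation: [0.781, 0.624, 0.001, 0.0]
wrist_force: [0.5, 0.1, -1.1]
width: 0.0749
grip_force: 0.0
```

Request:
jog_arm(
  deltas=[
    [[0.7, 0.98, 0], [0, 0, 0.173], 0.75],
    [[0.7, 0.98, 0], [0, 0, 0.173], 0.75],
    [[0.7, 0.98, 0], [0, 0, 0.173], 0.75],
  ],
)

```text
time_s: 1.6
ee_pos: [0.5088, -0.1362, 0.4051]
orientation: [0.69, 0.724, 0.002, -0.0]
wrist_force: [-0.7, -0.4, -0.8]
width: 0.0746
grip_force: 0.0
```

Request:
jog_arm(
  deltas=[
    [[0.8, 0.98, 0], [0, 0, 0.173], 0.75],
    [[0.8, 0.98, 0], [0, 0, 0.173], 0.75],
    [[0.8, 0.98, 0], [0, 0, 0.173], 0.75],
  ],
)

```text
time_s: 1.9
ee_pos: [0.5885, -0.0391, 0.4046]
orientation: [0.586, 0.81, 0.001, -0.0]
wrist_force: [0.3, -0.4, -0.3]
width: 0.075
grip_force: 0.0
```

Request:
jog_arm(
  deltas=[
    [[0.8, 0.7, -0.5], [0, 0, 0.173], 0.75],
    [[0.8, 0.7, -0.5], [0, 0, 0.173], 0.75],
    [[0.8, 0.7, -0.5], [0, 0, 0.173], 0.75],
    [[0.8, 0.7, -0.5], [0, 0, 0.173], 0.75],
  ],
)

```text
time_s: 2.3
ee_pos: [0.6673, 0.0299, 0.352]
orientation: [0.472, 0.882, 0.0, -0.002]
wrist_force: [-0.6, -0.2, -1.0]
width: 0.0749
grip_force: 0.0
```

Request:
jog_arm(
  deltas=[
    [[0.1, 0, -0.5], [0.322, 0.217, 0], 0.75],
    [[0.1, 0, -0.5], [0.322, 0.217, 0], 0.75],
    [[0.1, 0, -0.5], [0.322, 0.217, 0], 0.75],
    [[0.1, 0, -0.5], [0.322, 0.217, 0], 0.75],
    [[0.1, 0, -0.5], [0.322, 0.217, 0], 0.75],
  ],
)

```text
time_s: 2.8
ee_pos: [0.6773, 0.0231, 0.3025]
orientation: [0.454, 0.838, 0.14, -0.267]
wrist_force: [0.0, -1.0, -1.3]
width: 0.0748
grip_force: 0.0
```

```bash
cat > t.py <<'E'
import sys; from plant import arm; import numpy as np
from scipy.spatial.transform import Rotation as R
def st(g=.155):
    s=arm.sense(); q=R.from_quat(s['orientation']).as_matrix()
    return s,q,s['ee_pos']+g*q[:,2]
def go(center,up,yax,off):
    """deltas to put grasp point at center+off*up, with tool z=-up, y=yax"""
    s,q,_=st(); z=-np.array(up)/np.linalg.norm(up); y=np.array(yax,float); y-=z*(y@z); y/=np.linalg.norm(y)
    if y@q[:,1]<0: y=-y
    M=np.c_[np.cross(y,z),y,z]; w=R.from_matrix(M@q.T).as_rotvec()/(np.pi/2)
    p=np.array(center)-z*(off+.155)
    print("shift",((p-s['ee_pos'])*10).round(3),"turn",w.round(3),"ee",s['ee_pos'].round(4),"ja",s['joints'].round(2),"t",s['time_s'])
E
python3 - <<'E'
from t import *
a=np.radians(34);n=np.array([np.sin(a),-np.cos(a),0]);ax=[np.cos(a),np.sin(a),0]
u=n*np.sin(np.radians(35))+np.array([0,0,np.cos(np.radians(35))])
c=[.6024,.1418,.023]
go(c,u,ax,.082); go(c,u,ax,.002)
import pickle; cal={k:arm.calibration(k) for k in("top","scene")}; pickle.dump(cal,open("cal.pkl","wb"))
E
sed -i 's/arm.calibration(n)/CAL[n]/' h.py fit.py; sed -i '2a import pickle,os\nCAL=pickle.load(open("cal.pkl","rb"))' h.py
```

```text
shift [ 0.011  0.06  -0.854] turn [ 0.001 -0.005  0.009] ee [0.6773 0.0231 0.3025] ja [ 0.63  1.03 -1.06  1.37  0.28  1.37  0.25] t 2.8
shift [-0.246  0.44  -1.509] turn [ 0.001 -0.005  0.009] ee [0.6773 0.0231 0.3025] ja [ 0.63  1.03 -1.06  1.37  0.28  1.37  0.25] t 2.8
```

Request:
jog_arm(
  deltas=[
    [[0.01, 0.06, -0.85], [0, 0, 0.01], 0.75],
    [[0.01, 0.06, -0.85], [0, 0, 0.01], 0.75],
    [[0.01, 0.06, -0.85], [0, 0, 0.01], 0.75],
    [[0.01, 0.06, -0.85], [0, 0, 0.01], 0.75],
  ],
)

```text
time_s: 3.2
ee_pos: [0.6777, 0.0333, 0.2208]
orientation: [0.445, 0.844, 0.137, -0.266]
wrist_force: [0.2, 0.4, 1.5]
width: 0.0747
grip_force: 0.0
```

```bash
python3 - <<'E'
from t import *
a=np.radians(34);n=np.array([np.sin(a),-np.cos(a),0]);ax=[np.cos(a),np.sin(a),0]
u=n*np.sin(np.radians(35))+np.array([0,0,np.cos(np.radians(35))])
c=[.6024,.1418,.023]
go(c,u,ax,.082); go(c,u,ax,.002)
E
```

```text
shift [ 0.007 -0.042 -0.037] turn [ 0.003 -0.002 -0.005] ee [0.6777 0.0333 0.2208] ja [ 0.6   1.12 -1.01  1.4   0.34  1.28  0.28] t 3.2
shift [-0.25   0.339 -0.692] turn [ 0.003 -0.002 -0.005] ee [0.6777 0.0333 0.2208] ja [ 0.6   1.12 -1.01  1.4   0.34  1.28  0.28] t 3.2
```

Request:
jog_arm(
  deltas=[
    [[-0.13, 0.15, -0.33], [0, 0, 0], 0.75],
    [[-0.13, 0.15, -0.33], [0, 0, 0], 0.75],
    [[-0.25, 0.34, -0.66], [0, 0, 0], 0.75],
    [[-0.25, 0.34, -0.66], [0, 0, 0], 0.75],
    [[-0.25, 0.34, -0.66], [0, 0, 0], 0.75],
  ],
)

```text
time_s: 3.7
ee_pos: [0.6536, 0.0672, 0.1559]
orientation: [0.444, 0.844, 0.138, -0.266]
wrist_force: [0.4, -0.6, 1.3]
width: 0.0747
grip_force: 0.0
```

```bash
python3 - <<'E'
from t import *
a=np.radians(34);n=np.array([np.sin(a),-np.cos(a),0]);ax=[np.cos(a),np.sin(a),0]
u=n*np.sin(np.radians(35))+np.array([0,0,np.cos(np.radians(35))])
go([.6024,.1418,.023],u,ax,.002); print(arm.sense()['wrist_force'])
from h import *
out=[]
for n,(r0,c0) in dict(top=(140,200),scene=(150,210)).items():
    p,d=grab(n,1); out.append(cv2.resize(p[r0:r0+100,c0:c0+100,::-1],(400,400),interpolation=cv2.INTER_CUBIC))
cv2.imwrite("pics/g1.png",np.hstack(out))
E
```

```text
shift [-0.009 -0.    -0.043] turn [ 0.002 -0.001 -0.006] ee [0.6536 0.0672 0.1559] ja [ 0.57  1.17 -0.98  1.47  0.38  1.15  0.26] t 3.7
[ 0.38452462 -0.62816398  1.33036671]
```

View pics/g1.png

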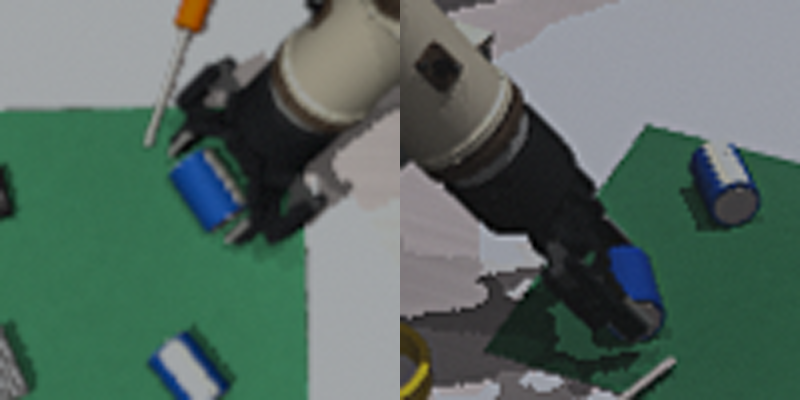

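Request:
jog_arm(
  deltas=[
    [[-0.015, 0.01, -0.04], [0, 0, 0], 0.75],
    [[-0.015, 0.01, -0.04], [0, 0, 0], -0.2],
    [[-0.015, 0.01, -0.04], [0, 0, 0], -0.2],
    [[-0.015, 0.01, -0.04], [0, 0, 0], -0.2],
    [[-0.015, 0.01, -0.04], [0, 0, 0], -0.2],
  ],
  newtons=60,
)

```text
time_s: 4.3
ee_pos: [0.652, 0.0678, 0.1505]
orientation: [0.445, 0.844, 0.138, -0.266]
wrist_force: [1.2, -3.8, 5.7]
width: 0.0556
grip_force: 63.7
```

Request:
jog_arm(
  deltas=[
    [[0, 0, 0], [0, 0, 0], -0.2],
    [[0, 0, 0], [0, 0, 0], -0.2],
    [[0, 0, 0], [0, 0, 0], -0.2],
  ],
)

```text
time_s: 4.6
ee_pos: [0.652, 0.0678, 0.1505]
orientation: [0.445, 0.844, 0.138, -0.266]
wrist_force: [0.4, -3.5, 4.6]
width: 0.0552
grip_force: 63.7
```

Request:
jog_arm(
  deltas=[
    [[0, 0, 0.3], [0, 0, 0], -0.2],
    [[0, 0, 0.6], [0, 0, 0], -0.2],
    [[0, 0, 0.6], [0, 0, 0], -0.2],
  ],
)

```text
time_s: 4.9
ee_pos: [0.6525, 0.0693, 0.2136]
orientation: [0.444, 0.844, 0.14, -0.265]
wrist_force: [0.7, 1.2, -0.9]
width: 0.055
grip_force: 63.9
```

Request:
jog_arm(
  deltas=[
    [[-0.5, 0.74, 0.3], [-0.313, -0.211, 0], -0.2],
    [[-0.5, 0.74, 0.3], [-0.313, -0.211, 0], -0.2],
    [[-0.5, 0.74, 0.3], [-0.313, -0.211, 0], -0.2],
    [[-0.5, 0.74, 0.3], [-0.313, -0.211, 0], -0.2],
    [[-0.5, 0.74, 0.3], [-0.313, -0.211, 0], -0.2],
  ],
)

```text
time_s: 5.4
ee_pos: [0.5996, 0.1452, 0.2402]
orientation: [0.465, 0.886, -0.001, -0.008]
wrist_force: [-0.5, 1.4, -1.7]
width: 0.0552
grip_force: 64.0
```

Request:
jog_arm(
  deltas=[
    [[-0.48, 0.71, -0.25], [-0.313, -0.211, 0], -0.2],
    [[-0.48, 0.71, -0.25], [-0.313, -0.211, 0], -0.2],
    [[-0.48, 0.71, -0.25], [-0.313, -0.211, 0], -0.2],
    [[-0.48, 0.71, -0.25], [-0.313, -0.211, 0], -0.2],
    [[-0.48, 0.71, -0.25], [-0.313, -0.211, 0], -0.2],
  ],
)

```text
time_s: 5.9
ee_pos: [0.5515, 0.2155, 0.2126]
orientation: [0.447, 0.848, -0.139, 0.247]
wrist_force: [-0.2, 1.4, -1.2]
width: 0.0554
grip_force: 64.0
```

```bash
python3 - <<'E'
from t import *
a=np.radians(34);n=np.array([np.sin(a),-np.cos(a),0]);ax=[np.cos(a),np.sin(a),0]
u=-n*np.sin(np.radians(33))+np.array([0,0,np.cos(np.radians(33))])
go([.6024,.1418,.023],u,ax,.002)
from h import *
out=[]
for n,(r0,c0) in dict(top=(140,180),scene=(150,210)).items():
    p,d=grab(n,2); out.append(cv2.resize(p[r0:r0+100,c0:c0+100,::-1],(400,400),interpolation=cv2.INTER_CUBIC))
cv2.imwrite("pics/g2.png",np.hstack(out))
E
```

```text
shift [ 0.031 -0.028 -0.58 ] turn [ 0.005 -0.008 -0.002] ee [0.5515 0.2155 0.2126] ja [-0.22  0.7  -0.49  1.86  1.1   1.05 -0.79] t 5.9
```

View pics/g2.png

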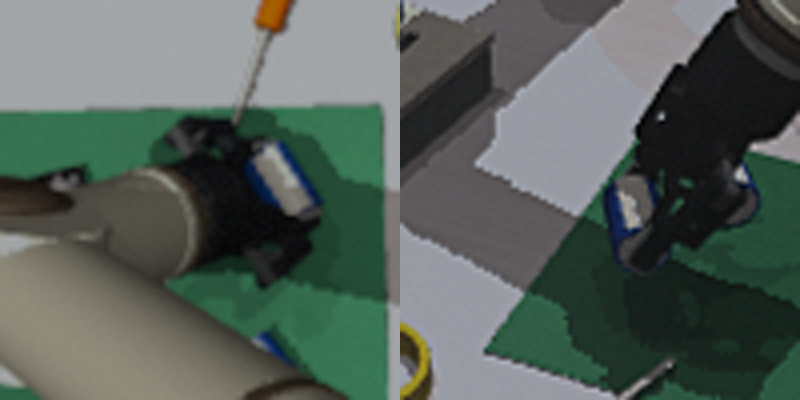

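Request:
jog_arm(
  deltas=[
    [[-0.1, -0.2, -0.3], [0, 0, 0], -0.2],
    [[-0.1, -0.2, -0.52], [0, 0, 0], -0.2],
    [[-0.1, -0.2, -0.55], [0, 0, 0], -0.2],
    [[-0.1, -0.2, -0.57], [0, 0, 0], -0.2],
    [[-0.1, -0.2, -0.57], [0, 0, 0], -0.2],
  ],
)

```text
time_s: 6.5
ee_pos: [0.5443, 0.1931, 0.1583]
orientation: [0.45, 0.847, -0.137, 0.248]
wrist_force: [0.4, -0.0, -1.0]
width: 0.0552
grip_force: 64.2
```

Request:
jog_arm(
  deltas=[
    [[0, 0, -0.02], [0, 0, 0], -0.2],
    [[0, 0, -0.035], [0, 0, 0], -0.2],
    [[0, 0, -0.035], [0, 0, 0], -0.2],
  ],
)

```text
time_s: 6.8
ee_pos: [0.5436, 0.1935, 0.1546]
orientation: [0.449, 0.847, -0.137, 0.249]
wrist_force: [0.5, -0.6, -1.2]
width: 0.0555
grip_force: 64.2
```

Request:
jog_arm(
  deltas=[
    [[0, 0, -0.01], [0, 0, 0], -0.2],
    [[0, 0, -0.01], [0, 0, 0], -0.2],
  ],
)

```text
time_s: 7.0
ee_pos: [0.5435, 0.1937, 0.1543]
orientation: [0.449, 0.847, -0.138, 0.249]
wrist_force: [-2.5, 1.0, 5.4]
width: 0.0554
grip_force: 65.1
```

Request:
jog_arm(
  deltas=[
    [[0, 0, 0], [0, 0, 0], 0.6],
    [[0, 0, 0], [0, 0, 0], 0.6],
    [[0, 0, 0], [0, 0, 0], 0.6],
    [[0, 0, 0], [0, 0, 0], 0.6],
  ],
)

```text
time_s: 7.4
ee_pos: [0.5434, 0.1932, 0.1531]
orientation: [0.449, 0.847, -0.138, 0.248]
wrist_force: [-0.5, 0.2, 0.9]
width: 0.0686
grip_force: 0.0
```

Request:
jog_arm(
  deltas=[
    [[-0.08, 0.12, 0.22], [0, 0, 0], 0.6],
    [[-0.24, 0.36, 0.67], [0, 0, 0], 0.6],
    [[-0.24, 0.36, 0.67], [0, 0, 0], 0.6],
  ],
)

```text
time_s: 7.7
ee_pos: [0.5191, 0.2341, 0.2244]
orientation: [0.448, 0.848, -0.133, 0.249]
wrist_force: [0.6, 1.7, 1.6]
width: 0.0684
grip_force: 0.0
```

Request:
jog_arm(
  deltas=[
    [[-0.9, 0.8, 0.8], [0.3, 0.2, 0], 0.75],
    [[-0.9, 0.8, 0.8], [0.3, 0.2, 0], 0.75],
    [[-0.9, 0.8, 0.8], [0.3, 0.2, 0], 0.75],
    [[-0.9, 0.8, 0.8], [0.3, 0.2, 0], 0.75],
  ],
)

```text
time_s: 8.1
ee_pos: [0.4261, 0.3147, 0.3044]
orientation: [0.464, 0.886, 0.0, 0.001]
wrist_force: [0.6, -0.0, -0.1]
width: 0.0749
grip_force: 0.0
```

```bash
python3 - <<'E'
from t import *
from h import *
go([.458,.308,.019],[0,0,1],[np.cos(.437),np.sin(.437),0],.085)
out=[]
for n,(r0,c0) in dict(top=(150,160),scene=(170,240)).items():
    p,d=grab(n,3); out.append(cv2.resize(p[r0:r0+100,c0:c0+120,::-1],(400,333),interpolation=cv2.INTER_CUBIC))
cv2.imwrite("pics/g3.png",np.hstack(out))
from fit import fitmat
fitmat(3,"can_b",(.592,.125,.59))
E
```

```text
shift [ 0.319 -0.067 -0.454] turn [ 0.001  0.001 -0.107] ee [0.4261 0.3147 0.3044] ja [-0.    0.53 -0.87  1.93  0.51  0.91 -0.52] t 8.1
can_b top [0.5888 0.1244 0.5891] 33.8 miss 0.048
can_b scene [0.5874 0.123  0.5881] 33.7 miss 0.056
```

View pics/g3.png

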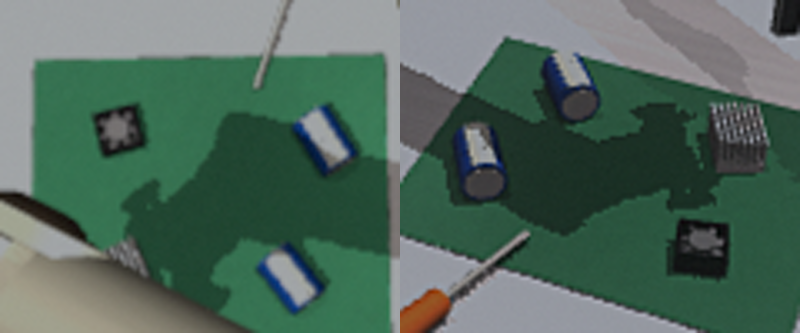

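Request:
jog_arm(
  deltas=[
    [[0.32, -0.07, -0.4], [0, 0, -0.105], 0.75],
    [[0.32, -0.07, -0.4], [0, 0, -0.105], 0.75],
    [[0.32, -0.07, -0.4], [0, 0, -0.105], 0.75],
    [[0.32, -0.07, -0.4], [0, 0, -0.105], 0.75],
  ],
)

```text
time_s: 8.6
ee_pos: [0.4608, 0.3027, 0.2601]
orientation: [0.538, 0.843, -0.006, 0.003]
wrist_force: [0.2, 0.4, 0.7]
width: 0.075
grip_force: 0.0
```

```bash
cat > rows.py <<'E'
from fit import *
rack=lambda x,y,a:[box(x,y,a,.06,.06,.196,.003)]+[tr(cyl(0,o,0,.083),x,y,a,0) for o in(.069,.023)]
row=lambda x,y,a:[box(x,y,a,.06,.056,.084,.032)]
for n in("top","scene"):
    p,d=load(n,0); g=p.astype(float)
    for nm,mod,x0 in(("rack",rack,(.4548,-.231,-.05)),("row",row,(.568,-.193,-.05))):
        R=region(n,mod,x0,4); w=np.percentile(g.max(2)[R],80); blue=g[...,2]>g[...,0]*1.3
        m=((g.mean(2)<.8*w)|blue)&R
        m=cv2.morphologyEx(np.pad(m.astype(np.uint8),10),cv2.MORPH_CLOSE,np.ones((7,7),np.uint8))[10:-10,10:-10]
        r=fit(n,main_cc(m),mod,x0); print(nm,n,w,r.x.round(4),np.degrees(r.x[2]).round(1),round(r.fun,3))
# shelf top orientation from cloud of bright shelf pixels (top)
p,d=load("top",0); W=cloud("top",d); c=CAL["top"]
g=p.mean(2); e=cv2.Canny(p,30,80); 
for nm,(a,b) in dict(can0=(.069,0),can1=(.023,0)).items():
    for n in("top",):
        pp,_=load(n,0); q=pp.astype(float); x0=(.4548+.0035,-.2308+a,-.06)
        mod=can(.083); R=region(n,mod,x0,2); m=((q[...,2]>1.3*q[...,0])|(q.min(2)>0.8*q.max()))&R
        m=cv2.morphologyEx(m.astype(np.uint8),cv2.MORPH_CLOSE,np.ones((7,7),np.uint8))
        r=fit(n,m>0,mod,x0); print(nm,n,r.x.round(4),np.degrees(r.x[2]).round(1),round(r.fun,3))
E
python3 rows.py; python3 - <<'E'
from t import *
go([.457,.3078,.022],[0,0,1],[np.cos(.437),np.sin(.437),0],0)
E
```

```text
rack top 158.0 [ 0.4554 -0.2296 -0.0816] -4.7 0.115
row top 158.0 [ 0.5684 -0.1931 -0.0403] -2.3 0.038
rack scene 150.0 [ 0.4601 -0.228  -0.1139] -6.5 0.237
row scene 146.0 [ 0.5695 -0.195   0.0086] 0.5 0.249
can0 top [ 0.4554 -0.1642 -0.2518] -14.4 0.283
can1 top [ 0.4563 -0.2067 -0.1061] -6.1 0.183
shift [-0.038  0.051 -0.831] turn [ 0.008 -0.001  0.002] ee [0.4608 0.3027 0.2601] ja [-0.05  0.61 -0.76  1.9   0.56  0.86 -0.66] t 8.6
```

Request:
jog_arm(
  deltas=[
    [[-0.04, 0.05, -0.4], [0, 0, 0], 0.75],
    [[-0.04, 0.05, -0.6], [0, 0, 0], 0.75],
    [[-0.04, 0.05, -0.8], [0, 0, 0], 0.75],
    [[-0.04, 0.05, -0.83], [0, 0, 0], 0.75],
    [[-0.04, 0.05, -0.83], [0, 0, 0], 0.75],
  ],
)

```text
time_s: 9.1
ee_pos: [0.4569, 0.3079, 0.1777]
orientation: [0.538, 0.843, -0.005, 0.002]
wrist_force: [-0.5, -0.3, 0.2]
width: 0.0746
grip_force: 0.0
```

Request:
jog_arm(
  deltas=[
    [[0, 0, 0], [0, 0, 0], -0.2],
    [[0, 0, 0], [0, 0, 0], -0.2],
    [[0, 0, 0], [0, 0, 0], -0.2],
    [[0, 0, 0], [0, 0, 0], -0.2],
  ],
)

```text
time_s: 9.5
ee_pos: [0.4581, 0.308, 0.1791]
orientation: [0.539, 0.842, -0.004, 0.003]
wrist_force: [-0.9, 0.5, 7.6]
width: 0.0551
grip_force: 64.9
```

```bash
python3 - <<'E'
from t import *
s,q,g=st(); print(g,np.degrees(np.arctan2(q[1,1],q[0,1])),s['width'],s['grip_force'],s['wrist_force'])
from fit import *
p,_=load("top",0)
# overlay of two yaw hypotheses on 6x zoom
z=6; r0,c0=165,318
im=cv2.resize(p[r0:r0+105,c0:c0+105,::-1],None,fx=z,fy=z,interpolation=cv2.INTER_CUBIC)
def poly(P,col):
    h=cv2.convexHull(((proj("top",P)-[c0,r0]+.5)*z-.5).astype(np.float32)).astype(int); cv2.polylines(im,[h],True,col,1)
yaw=-.055; rx,ry=.455,-.2305
poly(box(rx,ry,yaw,.06,.06,.196,.003),(0,255,255))
for o in(.069,.023): poly(tr(cyl(0,o,0,.083),rx,ry,yaw,0),(0,0,255))
poly(box(.5684,-.193,-.04,.06,.056,.084,.032),(0,255,0))
sx,sy=rx+.055*np.cos(yaw),ry+.055*np.sin(yaw)
poly(box(sx,sy,yaw,.0599,.25,.27,.0001),(255,0,255))
cv2.imwrite("pics/o0.png",cv2.resize(im,(600,600)))
E
```

```text
[0.45822953 0.30655962 0.02407948] 24.754787907484328 0.055110450645649504 64.85360026359558 [-0.9335365   0.45907154  7.59343279]
```

View pics/o0.png

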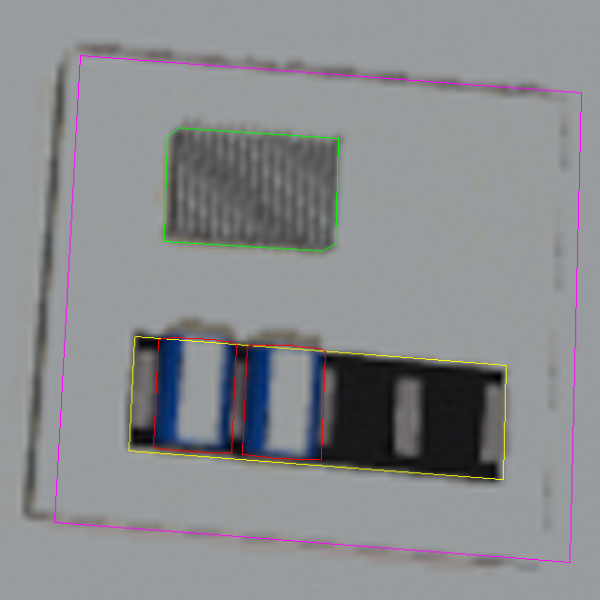

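Request:
jog_arm(
  deltas=[
    [[0, 0, 0.4], [0, 0, 0], -0.2],
    [[0, 0, 0.9], [0, 0, 0], -0.2],
    [[0, -0.2, 1.0], [0, 0, 0], -0.2],
  ],
)

```text
time_s: 9.8
ee_pos: [0.4581, 0.2915, 0.2831]
orientation: [0.537, 0.843, 0.0, 0.004]
wrist_force: [1.3, 1.0, -2.0]
width: 0.0548
grip_force: 65.4
```

Request:
jog_arm(
  deltas=[
    [[0.2, -0.95, 0.7], [0, 0, -0.06], -0.2],
    [[0.2, -0.95, 0.7], [0, 0, -0.06], -0.2],
    [[0.2, -0.95, 0.7], [0, 0, -0.06], -0.2],
  ],
)

```text
time_s: 10.1
ee_pos: [0.4789, 0.1884, 0.3496]
orientation: [0.58, 0.814, -0.005, 0.004]
wrist_force: [0.4, 0.6, -1.4]
width: 0.0551
grip_force: 65.4
```

Request:
jog_arm(
  deltas=[
    [[0.2, -0.95, 0], [0, 0, -0.06], -0.2],
    [[0.2, -0.95, 0], [0, 0, -0.06], -0.2],
  ],
)

```text
time_s: 10.3
ee_pos: [0.4974, 0.0961, 0.3486]
orientation: [0.616, 0.787, -0.005, 0.003]
wrist_force: [1.7, -0.4, -2.2]
width: 0.055
grip_force: 65.3
```

Request:
jog_arm(
  deltas=[
    [[0.2, -0.95, 0], [0, 0, -0.06], -0.2],
    [[0.2, -0.95, 0], [0, 0, -0.06], -0.2],
  ],
)

```text
time_s: 10.5
ee_pos: [0.5172, -0.0001, 0.3479]
orientation: [0.654, 0.757, -0.006, 0.002]
wrist_force: [0.8, 0.4, -1.6]
width: 0.055
grip_force: 65.2
```

Request:
jog_arm(
  deltas=[
    [[0.2, -0.95, 0], [0, 0, -0.06], -0.2],
    [[0.2, -0.95, 0], [0, 0, -0.06], -0.2],
  ],
)

```text
time_s: 10.7
ee_pos: [0.5372, -0.0952, 0.3478]
orientation: [0.689, 0.725, -0.006, 0.002]
wrist_force: [1.1, 0.9, -1.8]
width: 0.0553
grip_force: 65.2
```

Request:
jog_arm(
  deltas=[
    [[0.2, -0.95, 0], [0, 0, -0.06], -0.2],
    [[0.2, -0.95, 0], [0, 0, -0.06], -0.2],
    [[0.2, -0.95, 0], [0, 0, -0.06], -0.2],
  ],
)

```text
time_s: 11.0
ee_pos: [0.5569, -0.1972, 0.3471]
orientation: [0.725, 0.689, -0.007, 0.003]
wrist_force: [-0.9, 0.3, -2.4]
width: 0.0553
grip_force: 65.1
```

```bash
python3 - <<'E'
from t import *
go([.564,-.262,.081],[0,0,1],[np.cos(-.06),np.sin(-.06),0],0.0)
from fit import *
# refit with fixed yaw
p,d=load("top",0); g=p.astype(float)
exec(open("rows.py").read().split("for n in")[0].split("\n",1)[1])
for nm,mod,x0 in(("rack",rack,(.4548,-.231)),("row",row,(.568,-.193))):
  for yaw in(-.04,-.055,-.07,-.085):
    R=region("top",mod,(*x0,yaw),4); m=((g.mean(2)<126)|(g[...,2]>g[...,0]*1.3))&R
    m=up(main_cc(cv2.morphologyEx(m.astype(np.uint8),cv2.MORPH_CLOSE,np.ones((7,7),np.uint8))))
    f=lambda x:1-(lambda r:(r&m).sum()/(r|m).sum())(render("top",mod(x[0],x[1],yaw)).astype(bool))
    r=minimize(f,x0,method="Nelder-Mead",options=dict(initial_simplex=[x0,(x0[0]+.006,x0[1]),(x0[0],x0[1]+.006)],xatol=1e-4)); print(nm,yaw,r.x.round(4),round(r.fun,3))
E
```

```text
shift [ 0.071 -0.648 -1.111] turn [ 0.009 -0.004 -0.005] ee [ 0.5569 -0.1972  0.3471] ja [ 0.77  0.5  -0.63  1.75  0.36  1.01 -0.05] t 11.0
rack -0.04 [ 0.4549 -0.2294] 0.14
rack -0.055 [ 0.4551 -0.2296] 0.124
rack -0.07 [ 0.455  -0.2297] 0.114
rack -0.085 [ 0.4557 -0.2295] 0.113
row -0.04 [ 0.5685 -0.1931] 0.036
row -0.055 [ 0.5686 -0.1931] 0.039
row -0.07 [ 0.5687 -0.1931] 0.042
row -0.085 [ 0.5688 -0.1933] 0.049
```

Request:
jog_arm(
  deltas=[
    [[0.07, -0.65, 0], [0.009, -0.004, 0], -0.2],
    [[0.07, -0.65, -0.4], [0.009, -0.004, 0], -0.2],
    [[0.07, -0.65, -0.8], [0.009, -0.004, 0], -0.2],
    [[0.07, -0.65, -0.9], [0.009, -0.004, 0], -0.2],
    [[0.07, -0.65, -0.9], [0.009, -0.004, 0], -0.2],
  ],
)

```text
time_s: 11.5
ee_pos: [0.5648, -0.2576, 0.2605]
orientation: [0.722, 0.692, -0.0, 0.002]
wrist_force: [-4.5, -10.3, 12.5]
width: 0.0549
grip_force: 76.7
```

```bash
python3 - <<'E'
from t import *
go([.564,-.262,.081],[0,0,1],[np.cos(-.055),np.sin(-.055),0],0.0)
E
```

```text
shift [-0.008 -0.044 -0.245] turn [ 0.002  0.002 -0.007] ee [ 0.5648 -0.2576  0.2605] ja [ 0.8   0.65 -0.57  1.73  0.44  0.88 -0.  ] t 11.5
```

Request:
jog_arm(
  deltas=[
    [[0, 0, 0.2], [0, 0, 0], -0.2],
    [[0, 0, 0.3], [0, 0, 0], -0.2],
    [[0, 0, 0.3], [0, 0, 0], -0.2],
    [[0, 0, 0.3], [0, 0, 0], -0.2],
  ],
)

```text
time_s: 11.9
ee_pos: [0.5643, -0.2523, 0.2871]
orientation: [0.721, 0.693, 0.002, -0.002]
wrist_force: [-0.7, 0.4, -2.3]
width: 0.0552
grip_force: 74.8
```

```bash
python3 - <<'E'
from t import *
go([.564,-.262,.081],[0,0,1],[np.cos(-.055),np.sin(-.055),0],0.0)
from h import *
out=[]
for n,(r0,c0) in dict(top=(165,310),scene=(120,100)).items():
    p,d=grab(n,4); out.append(cv2.resize(p[r0:r0+100,c0:c0+120,::-1],(400,333),interpolation=cv2.INTER_CUBIC))
cv2.imwrite("pics/g4.png",np.hstack(out))
E
```

```text
shift [-0.003 -0.097 -0.511] turn [-0.003 -0.    -0.01 ] ee [ 0.5643 -0.2523  0.2871] ja [ 0.81  0.62 -0.59  1.72  0.41  0.93  0.02] t 11.9
```

View pics/g4.png

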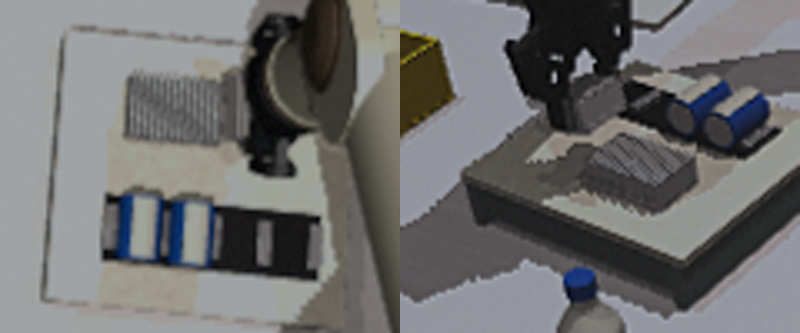

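Request:
jog_arm(
  deltas=[
    [[0, -0.12, 0], [0, 0, 0], -0.2],
    [[0, -0.12, 0], [0, 0, 0], -0.2],
    [[0, -0.12, -0.2], [0, 0, 0], -0.2],
    [[0, -0.12, -0.38], [0, 0, 0], -0.2],
    [[0, -0.12, -0.38], [0, 0, 0], -0.2],
  ],
)

```text
time_s: 12.5
ee_pos: [0.5626, -0.2646, 0.2457]
orientation: [0.721, 0.693, 0.0, -0.005]
wrist_force: [-0.4, 0.8, -1.8]
width: 0.055
grip_force: 74.8
```

Request:
jog_arm(
  deltas=[
    [[0, 0, 0], [0, 0, 0], -0.2],
    [[0, 0, -0.04], [0, 0, 0], -0.2],
    [[0, 0, -0.04], [0, 0, 0], -0.2],
  ],
)

```text
time_s: 12.8
ee_pos: [0.5646, -0.2648, 0.2454]
orientation: [0.721, 0.693, 0.002, -0.002]
wrist_force: [-0.7, 0.7, -1.9]
width: 0.0551
grip_force: 74.8
```

Request:
jog_arm(
  deltas=[
    [[0, 0, -0.03], [0, 0, 0], -0.2],
    [[0, 0, -0.05], [0, 0, 0], -0.2],
    [[0, 0, -0.05], [0, 0, 0], -0.2],
  ],
)

```text
time_s: 13.1
ee_pos: [0.5643, -0.2647, 0.24]
orientation: [0.721, 0.693, 0.001, -0.002]
wrist_force: [0.2, 0.2, -1.4]
width: 0.055
grip_force: 74.8
```

Request:
jog_arm(
  deltas=[
    [[0, 0, -0.03], [0, 0, 0], -0.2],
    [[0, 0, -0.03], [0, 0, 0], -0.2],
  ],
)

```text
time_s: 13.3
ee_pos: [0.5643, -0.2647, 0.2369]
orientation: [0.721, 0.693, 0.001, -0.002]
wrist_force: [-0.1, 0.3, -2.6]
width: 0.0551
grip_force: 74.8
```

Request:
jog_arm(
  deltas=[
    [[0, 0, -0.02], [0, 0, 0], -0.2],
    [[0, 0, -0.02], [0, 0, 0], -0.2],
  ],
)

```text
time_s: 13.5
ee_pos: [0.5646, -0.2647, 0.2357]
orientation: [0.721, 0.693, 0.001, -0.002]
wrist_force: [-2.1, -0.3, 1.6]
width: 0.0551
grip_force: 75.6
```

Request:
jog_arm(
  deltas=[
    [[0, 0, 0], [0, 0, 0], 0.6],
    [[0, 0, 0], [0, 0, 0], 0.6],
    [[0, 0, 0], [0, 0, 0], 0.6],
    [[0, 0, 0], [0, 0, 0], 0.6],
  ],
)

```text
time_s: 13.9
ee_pos: [0.5645, -0.2648, 0.2353]
orientation: [0.721, 0.693, 0.002, -0.002]
wrist_force: [-0.9, 0.0, 0.2]
width: 0.0683
grip_force: 0.0
```

Request:
jog_arm(
  deltas=[
    [[0, 0, 0.3], [0, 0, 0], 0.6],
    [[0, 0, 0.8], [0, 0, 0], 0.6],
    [[0, 0, 1.0], [0, 0, 0], 0.6],
  ],
)

```text
time_s: 14.2
ee_pos: [0.5659, -0.2648, 0.3395]
orientation: [0.721, 0.693, 0.003, 0.001]
wrist_force: [1.5, -0.4, -0.2]
width: 0.0684
grip_force: 0.0
```

Request:
jog_arm(
  deltas=[
    [[-0.2, 1.0, 0.2], [0, 0, 0.1], 0.75],
    [[-0.2, 1.0, 0.2], [0, 0, 0.1], 0.75],
    [[-0.2, 1.0, 0.2], [0, 0, 0.1], 0.75],
  ],
)

```text
time_s: 14.5
ee_pos: [0.5444, -0.1571, 0.3572]
orientation: [0.661, 0.751, 0.003, -0.002]
wrist_force: [0.3, -0.4, 0.2]
width: 0.0745
grip_force: 0.0
```

Request:
jog_arm(
  deltas=[
    [[-0.2, 1.0, 0], [0, 0, 0.12], 0.75],
    [[-0.2, 1.0, 0], [0, 0, 0.12], 0.75],
  ],
)

```text
time_s: 14.7
ee_pos: [0.5246, -0.0666, 0.3553]
orientation: [0.591, 0.807, 0.001, -0.002]
wrist_force: [0.4, 1.4, -0.6]
width: 0.0749
grip_force: 0.0
```

Request:
jog_arm(
  deltas=[
    [[-0.2, 1.0, 0], [0, 0, 0.12], 0.75],
    [[-0.2, 1.0, 0], [0, 0, 0.12], 0.75],
  ],
)

```text
time_s: 14.9
ee_pos: [0.5046, 0.033, 0.3554]
orientation: [0.511, 0.86, 0.001, -0.002]
wrist_force: [1.2, 0.3, -0.9]
width: 0.0746
grip_force: 0.0
```

Request:
jog_arm(
  deltas=[
    [[-0.2, 0.9, 0], [0, 0, 0.12], 0.75],
    [[-0.2, 0.9, 0], [0, 0, 0.12], 0.75],
    [[-0.2, 0.9, 0], [0, 0, 0.12], 0.75],
    [[-0.2, 0.9, 0], [0, 0, 0.12], 0.75],
  ],
)

```text
time_s: 15.3
ee_pos: [0.4849, 0.1225, 0.3553]
orientation: [0.428, 0.904, 0.001, -0.002]
wrist_force: [0.6, -0.7, -0.1]
width: 0.0748
grip_force: 0.0
```

```bash
python3 - <<'E'
from t import *
go([.457,.1521,.024],[0,0,1],[np.cos(.66),np.sin(.66),0],0.0)
from h import *
p,d=grab("top",5); s,_=grab("scene",5)
q,_=load("top",0)
f=lambda a:cv2.resize(a[165:265,315:415,::-1],(400,400),interpolation=cv2.INTER_CUBIC)
cv2.imwrite("pics/g5.png",np.hstack([f(p),f(q)]))
E
```

```text
shift [-0.279  0.296 -1.763] turn [-0.002 -0.002 -0.017] ee [0.4849 0.1225 0.3553] ja [ 0.47  0.41 -0.93  1.96  0.39  0.97  0.04] t 15.3
```

View pics/g5.png

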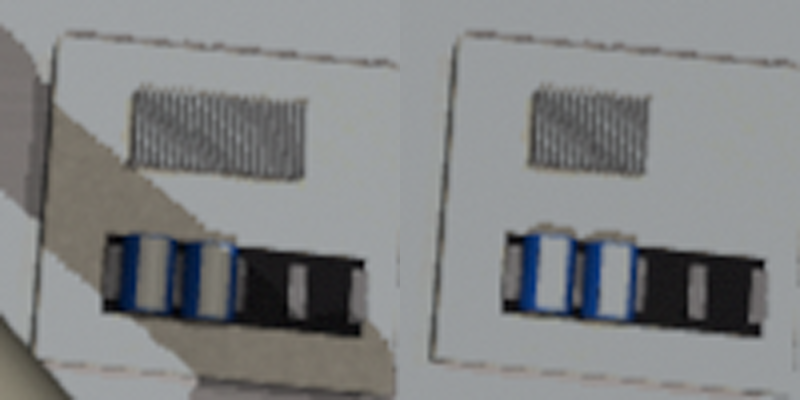

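Request:
jog_arm(
  deltas=[
    [[-0.28, 0.3, -0.5], [0, 0, -0.015], 0.75],
    [[-0.28, 0.3, -0.95], [0, 0, -0.015], 0.75],
    [[-0.28, 0.3, -0.95], [0, 0, -0.015], 0.75],
    [[-0.28, 0.3, -0.95], [0, 0, -0.015], 0.75],
  ],
)

```text
time_s: 15.8
ee_pos: [0.4571, 0.1501, 0.2593]
orientation: [0.441, 0.898, -0.0, -0.004]
wrist_force: [-0.1, -0.8, 0.3]
width: 0.0745
grip_force: 0.0
```

```bash
python3 - <<'E'
from t import *
go([.457,.1521,.027],[0,0,1],[np.cos(.66),np.sin(.66),0],0.0)
E
```

```text
shift [-0.001  0.02  -0.773] turn [-0.002 -0.004  0.001] ee [0.4571 0.1501 0.2593] ja [ 0.3   0.52 -0.82  2.07  0.54  0.78 -0.19] t 15.8
```

Request:
jog_arm(
  deltas=[
    [[0, 0.015, -0.4], [0, 0, 0], 0.75],
    [[0, 0.015, -0.6], [0, 0, 0], 0.75],
    [[0, 0.015, -0.77], [0, 0, 0], 0.75],
    [[0, 0.015, -0.77], [0, 0, 0], 0.75],
    [[0, 0.015, -0.77], [0, 0, 0], 0.75],
  ],
)

```text
time_s: 16.3
ee_pos: [0.4588, 0.1525, 0.1848]
orientation: [0.441, 0.898, 0.002, -0.001]
wrist_force: [0.7, 0.9, -0.4]
width: 0.0744
grip_force: 0.0
```

Request:
jog_arm(
  deltas=[
    [[0, 0, 0], [0, 0, 0], -0.2],
    [[0, 0, 0], [0, 0, 0], -0.2],
    [[0, 0, 0], [0, 0, 0], -0.2],
    [[0, 0, 0], [0, 0, 0], -0.2],
  ],
)

```text
time_s: 16.7
ee_pos: [0.4586, 0.153, 0.1852]
orientation: [0.44, 0.898, 0.002, -0.001]
wrist_force: [1.1, -1.9, 9.1]
width: 0.0552
grip_force: 61.8
```

```bash
python3 - <<'E'
from t import *
s,q,g=st(); print(g,np.degrees(np.arctan2(q[1,1],q[0,1])),s['width'],s['grip_force'],s['wrist_force'])
yaw=-.065
for l in(-.023,-.069):
    c=np.array([.4545-np.sin(yaw)*l,-.2303+np.cos(yaw)*l]); print(c); go([*c,.06+.003+g[2]-.003],[0,0,1],[np.cos(yaw),np.sin(yaw),0],0)
from fit import *
exec(open("rows.py").read().split("for n in")[0].split("\n",1)[1])
row3=lambda x,y,a:[box(x,y,a,.06,.056,.124,.032)]
p,d=load("top",5); m0=region("top",row3,(.566,-.214,-.05),4); m=(p.mean(2)<118)&m0; sub=cv2.morphologyEx(m.astype(np.uint8),cv2.MORPH_CLOSE,np.ones((5,5),np.uint8))
M=main_cc(sub); r=cv2.minAreaRect(np.argwhere(M)[:,::-1].astype(np.float32)); print(r)
p,d=load("top",0); m=(p.mean(2)<118)&m0; M=main_cc(cv2.morphologyEx(m.astype(np.uint8),cv2.MORPH_CLOSE,np.ones((5,5),np.uint8))); print(cv2.minAreaRect(np.argwhere(M)[:,::-1].astype(np.float32)))
E
```

```text
[0.45867153 0.15353563 0.03022389] 37.75993730870086 0.05523382632145864 61.806700229644775 [ 1.07367847 -1.87693376  9.06299944]
[ 0.45300605 -0.25325143]
shift [-0.056 -4.062  0.6  ] turn [-0.002  0.001 -0.461] ee [0.4586 0.153  0.1852] ja [ 0.19  0.64 -0.69  2.09  0.69  0.64 -0.32] t 16.7
[ 0.45001816 -0.29915429]
shift [-0.086 -4.521  0.6  ] turn [-0.002  0.001 -0.461] ee [0.4586 0.153  0.1852] ja [ 0.19  0.64 -0.69  2.09  0.69  0.64 -0.32] t 16.7
((366.5, 200.0), (24.0, 47.0), 90.0)
((361.5575866699219, 197.63717651367188), (29.53443717956543, 19.822662353515625), 3.814074993133545)
```

Request:
jog_arm(
  deltas=[
    [[0, 0, 0.4], [0, 0, 0], -0.2],
    [[0, 0, 0.9], [0, 0, 0], -0.2],
    [[0, 0, 1.0], [0, 0, 0], -0.2],
  ],
)

```text
time_s: 17.0
ee_pos: [0.4589, 0.1542, 0.2884]
orientation: [0.44, 0.898, 0.003, 0.001]
wrist_force: [0.8, -0.2, -1.4]
width: 0.0547
grip_force: 64.9
```

Request:
jog_arm(
  deltas=[
    [[0.05, -1.0, 0.5], [0, 0, -0.11], -0.2],
    [[0.05, -1.0, 0.5], [0, 0, -0.11], -0.2],
    [[0.05, -1.0, 0.5], [0, 0, -0.11], -0.2],
  ],
)

```text
time_s: 17.3
ee_pos: [0.4631, 0.0477, 0.3352]
orientation: [0.519, 0.855, 0.0, 0.0]
wrist_force: [0.1, 0.2, -0.9]
width: 0.0548
grip_force: 64.9
```

Request:
jog_arm(
  deltas=[
    [[0.05, -1.0, 0], [0, 0, -0.12], -0.2],
    [[0.05, -1.0, 0], [0, 0, -0.12], -0.2],
    [[0.05, -1.0, 0], [0, 0, -0.12], -0.2],
  ],
)

```text
time_s: 17.6
ee_pos: [0.467, -0.0548, 0.3333]
orientation: [0.599, 0.801, -0.001, -0.001]
wrist_force: [0.3, -0.3, -1.8]
width: 0.0551
grip_force: 64.8
```

Request:
jog_arm(
  deltas=[
    [[-0.05, -1.0, 0], [0, 0, -0.12], -0.2],
    [[-0.05, -1.0, 0], [0, 0, -0.12], -0.2],
    [[-0.05, -1.0, 0], [0, 0, -0.12], -0.2],
  ],
)

```text
time_s: 17.9
ee_pos: [0.4611, -0.1546, 0.3333]
orientation: [0.672, 0.741, -0.0, -0.001]
wrist_force: [0.1, -0.5, -1.7]
width: 0.0552
grip_force: 64.8
```

Request:
jog_arm(
  deltas=[
    [[-0.1, -1.0, 0], [0, 0, -0.11], -0.2],
    [[-0.1, -1.0, 0], [0, 0, -0.11], -0.2],
    [[-0.1, -1.0, 0], [0, 0, -0.11], -0.2],
    [[-0.1, -1.0, 0], [0, 0, -0.11], -0.2],
    [[-0.1, -1.0, 0], [0, 0, -0.11], -0.2],
  ],
)

```text
time_s: 18.4
ee_pos: [0.4523, -0.2459, 0.3333]
orientation: [0.728, 0.685, 0.002, -0.002]
wrist_force: [-0.1, -0.0, -0.6]
width: 0.0552
grip_force: 64.7
```

```bash
python3 - <<'E'
from t import *
go([.4530,-.2533,.0902],[0,0,1],[np.cos(-.065),np.sin(-.065),0],0)
E
```

```text
shift [ 0.007 -0.074 -0.881] turn [-0.004 -0.    -0.002] ee [ 0.4523 -0.2459  0.3333] ja [ 0.99  0.39 -0.66  1.95  0.29  0.9   0.12] t 18.4
```

Request:
jog_arm(
  deltas=[
    [[0.01, -0.07, 0], [0, 0, 0], -0.2],
    [[0.01, -0.07, -0.3], [0, 0, 0], -0.2],
    [[0.01, -0.07, -0.5], [0, 0, 0], -0.2],
    [[0.01, -0.07, -0.5], [0, 0, 0], -0.2],
    [[0.01, -0.07, -0.5], [0, 0, 0], -0.2],
  ],
)

```text
time_s: 18.9
ee_pos: [0.4536, -0.2534, 0.2834]
orientation: [0.728, 0.685, 0.002, -0.002]
wrist_force: [0.6, -1.2, -1.0]
width: 0.0551
grip_force: 64.7
```

```bash
python3 - <<'E'
from t import *
go([.4530,-.2533,.0902],[0,0,1],[np.cos(-.065),np.sin(-.065),0],0)
E
```

```text
shift [-0.006  0.001 -0.382] turn [-0.003 -0.    -0.002] ee [ 0.4536 -0.2534  0.2834] ja [ 0.96  0.47 -0.61  1.97  0.36  0.81  0.08] t 18.9
```

Request:
jog_arm(
  deltas=[
    [[-0.005, 0, -0.2], [0, 0, 0], -0.2],
    [[-0.005, 0, -0.3], [0, 0, 0], -0.2],
    [[-0.005, 0, -0.33], [0, 0, 0], -0.2],
    [[-0.005, 0, -0.33], [0, 0, 0], -0.2],
  ],
)

```text
time_s: 19.3
ee_pos: [0.4529, -0.2541, 0.2505]
orientation: [0.729, 0.685, 0.002, -0.002]
wrist_force: [-0.6, -0.2, -1.6]
width: 0.0549
grip_force: 64.7
```

Request:
jog_arm(
  deltas=[
    [[0, 0, -0.02], [0, 0, 0], -0.2],
    [[0, 0, -0.03], [0, 0, 0], -0.2],
    [[0, 0, -0.03], [0, 0, 0], -0.2],
  ],
)

```text
time_s: 19.6
ee_pos: [0.4528, -0.2542, 0.2475]
orientation: [0.729, 0.684, 0.002, -0.002]
wrist_force: [0.8, 1.0, -0.5]
width: 0.0549
grip_force: 64.7
```

Request:
jog_arm(
  deltas=[
    [[0, 0, -0.02], [0, 0, 0], -0.2],
    [[0, 0, -0.02], [0, 0, 0], -0.2],
  ],
)

```text
time_s: 19.8
ee_pos: [0.453, -0.254, 0.2454]
orientation: [0.729, 0.685, 0.002, -0.002]
wrist_force: [0.1, 0.8, 0.4]
width: 0.0551
grip_force: 64.9
```

Request:
jog_arm(
  deltas=[
    [[0, 0, -0.01], [0, 0, 0], -0.2],
    [[0, 0, -0.01], [0, 0, 0], 0.6],
    [[0, 0, -0.01], [0, 0, 0], 0.6],
    [[0, 0, -0.01], [0, 0, 0], 0.6],
    [[0, 0, -0.01], [0, 0, 0], 0.6],
  ],
)

```text
time_s: 20.3
ee_pos: [0.4526, -0.2543, 0.2441]
orientation: [0.729, 0.684, 0.002, -0.002]
wrist_force: [0.6, -0.2, -0.6]
width: 0.0684
grip_force: 0.0
```

Request:
jog_arm(
  deltas=[
    [[0, 0, 0.3], [0, 0, 0], 0.6],
    [[0, 0, 0.8], [0, 0, 0], 0.6],
    [[0, 0, 1.0], [0, 0, 0], 0.6],
  ],
)

```text
time_s: 20.6
ee_pos: [0.454, -0.2542, 0.3477]
orientation: [0.729, 0.685, 0.002, 0.0]
wrist_force: [0.3, 0.1, -0.8]
width: 0.0684
grip_force: 0.0
```

Request:
jog_arm(
  deltas=[
    [[0.4, 1.0, 0], [0, 0, 0.11], 0.75],
    [[0.4, 1.0, 0], [0, 0, 0.11], 0.75],
    [[0.4, 1.0, 0], [0, 0, 0.11], 0.75],
  ],
)

```text
time_s: 20.9
ee_pos: [0.4946, -0.1478, 0.3452]
orientation: [0.664, 0.748, 0.003, -0.002]
wrist_force: [0.7, -0.5, -0.5]
width: 0.0747
grip_force: 0.0
```

Request:
jog_arm(
  deltas=[
    [[0.4, 1.0, 0], [0, 0, 0.11], 0.75],
    [[0.4, 1.0, 0], [0, 0, 0.11], 0.75],
    [[0.4, 1.0, 0], [0, 0, 0.11], 0.75],
  ],
)

```text
time_s: 21.2
ee_pos: [0.5341, -0.0474, 0.3449]
orientation: [0.597, 0.802, 0.004, -0.002]
wrist_force: [0.1, -0.5, -0.2]
width: 0.0746
grip_force: 0.0
```

Request:
jog_arm(
  deltas=[
    [[0.4, 1.0, 0], [0, 0, 0.11], 0.75],
    [[0.4, 1.0, 0], [0, 0, 0.11], 0.75],
    [[0.4, 1.0, 0], [0, 0, 0.11], 0.75],
  ],
)

```text
time_s: 21.5
ee_pos: [0.5734, 0.0526, 0.3449]
orientation: [0.526, 0.851, 0.004, -0.003]
wrist_force: [-0.0, -0.0, -0.1]
width: 0.0749
grip_force: 0.0
```

Request:
jog_arm(
  deltas=[
    [[0.2, 0.78, -0.3], [0, 0, 0.09], 0.75],
    [[0.2, 0.78, -0.3], [0, 0, 0.09], 0.75],
    [[0.2, 0.78, -0.3], [0, 0, 0.09], 0.75],
    [[0.2, 0.78, -0.3], [0, 0, 0.09], 0.75],
    [[0.2, 0.78, -0.3], [0, 0, 0.09], 0.75],
  ],
)

```text
time_s: 22.0
ee_pos: [0.5928, 0.1222, 0.314]
orientation: [0.469, 0.883, 0.0, -0.002]
wrist_force: [1.1, 0.4, 0.6]
width: 0.0747
grip_force: 0.0
```

```bash
python3 - <<'E'
from t import *
go([.588,.1237,.029],[0,0,1],[np.cos(.589),np.sin(.589),0],0)
E
```

```text
shift [-0.048  0.015 -1.3  ] turn [-0.001 -0.002 -0.004] ee [0.5928 0.1222 0.314 ] ja [ 0.34  0.63 -0.8   1.73  0.52  1.01 -0.06] t 22.0
```

Request:
jog_arm(
  deltas=[
    [[-0.05, 0.015, -0.4], [0, 0, 0], 0.7],
    [[-0.05, 0.015, -0.7], [0, 0, 0], 0.7],
    [[-0.05, 0.015, -0.7], [0, 0, 0], 0.7],
    [[-0.05, 0.015, -0.7], [0, 0, 0], 0.7],
  ],
)

```text
time_s: 22.4
ee_pos: [0.588, 0.124, 0.2447]
orientation: [0.469, 0.883, 0.001, -0.002]
wrist_force: [-0.0, -0.1, 1.5]
width: 0.0727
grip_force: 0.0
```

```bash
python3 - <<'E'
from t import *
go([.588,.1237,.029],[0,0,1],[np.cos(.589),np.sin(.589),0],0)
from fit import *
# stripe angle of can_b (frame 3) and of can_a (frame 0) for reference
for k,(x,y,a) in((3,(.588,.1237,.589)),(0,(.457,.1521,.66))):
  for n in("top","scene"):
    p,_=load(n,k); m=cv2.erode(region(n,can(.023),(x,y,a),0).astype(np.uint8),np.ones((3,3)))>0
    q=p.astype(float); w=m&(q[...,2]<1.35*q[...,0]); v,u=np.nonzero(w)
    best=[]
    for t in np.radians(np.arange(-50,51,2)):
        s=np.array([-np.sin(a)*np.sin(t),np.cos(a)*np.sin(t),np.cos(t)])*.02+[x,y,.023]
        e=np.array([np.cos(a),np.sin(a),0])*.02
        A,B=proj(n,np.array([s-e,s+e])); d=(B-A)/np.linalg.norm(B-A); r=np.c_[u,v]-A; best.append(np.abs(np.median(r[:,0]*d[1]-r[:,1]*d[0])))
    print(k,n,len(u),-50+2*int(np.argmin(best)),"deg toward left of axis")
E
```

```text
shift [-0.    -0.003 -0.607] turn [-0.002 -0.002 -0.004] ee [0.588  0.124  0.2447] ja [ 0.29  0.71 -0.74  1.78  0.59  0.89 -0.12] t 22.4
3 top 106 2 deg toward left of axis
3 scene 163 -4 deg toward left of axis
0 top 109 0 deg toward left of axis
0 scene 135 -10 deg toward left of axis
```

Stripe of can_b is within a few degrees of up. Grasp it.

Request:
jog_arm(
  deltas=[
    [[0, 0, -0.3], [0, 0, 0], 0.7],
    [[0, 0, -0.5], [0, 0, 0], 0.7],
    [[0, 0, -0.59], [0, 0, 0], 0.7],
    [[0, 0, -0.59], [0, 0, 0], 0.7],
    [[0, 0, -0.59], [0, 0, 0], 0.7],
  ],
)

```text
time_s: 22.9
ee_pos: [0.5886, 0.1255, 0.1869]
orientation: [0.468, 0.884, 0.002, -0.001]
wrist_force: [0.4, 0.3, 0.1]
width: 0.0723
grip_force: 0.0
```

Request:
jog_arm(
  deltas=[
    [[0, 0, 0], [0, 0, 0], -0.2],
    [[0, 0, 0], [0, 0, 0], -0.2],
    [[0, 0, 0], [0, 0, 0], -0.2],
    [[0, 0, 0], [0, 0, 0], -0.2],
  ],
)

```text
time_s: 23.3
ee_pos: [0.5886, 0.1257, 0.1871]
orientation: [0.468, 0.884, 0.002, -0.001]
wrist_force: [-0.3, -1.0, 6.6]
width: 0.0552
grip_force: 63.7
```

```bash
python3 - <<'E'
from t import *
s,q,g=st(); print(g,np.degrees(np.arctan2(q[1,1],q[0,1])),s['width'],s['grip_force'],s['wrist_force'])
go([.450,-.2992,.06+g[2]],[0,0,1],[np.cos(-.065),np.sin(-.065),0],0)
E
```

```text
[0.58857255 0.12632696 0.03207653] 34.18693692797016 0.05517027487956358 63.71865749359131 [-0.32911429 -0.98756535  6.59535285]
shift [-1.386 -4.249  0.6  ] turn [-0.002  0.001 -0.421] ee [0.5886 0.1257 0.1871] ja [ 0.25  0.79 -0.68  1.8   0.66  0.8  -0.17] t 23.3
```

Request:
jog_arm(
  deltas=[
    [[0, 0, 0.4], [0, 0, 0], -0.2],
    [[0, 0, 0.9], [0, 0, 0], -0.2],
    [[0, 0, 1.0], [0, 0, 0], -0.2],
  ],
)

```text
time_s: 23.6
ee_pos: [0.5896, 0.1268, 0.2911]
orientation: [0.468, 0.884, 0.004, 0.001]
wrist_force: [0.6, 0.9, -0.3]
width: 0.055
grip_force: 64.8
```

Request:
jog_arm(
  deltas=[
    [[-0.28, -0.85, 0.5], [0, 0, -0.084], -0.2],
    [[-0.28, -0.85, 0.5], [0, 0, -0.084], -0.2],
    [[-0.28, -0.85, 0.5], [0, 0, -0.084], -0.2],
  ],
)

```text
time_s: 23.9
ee_pos: [0.5598, 0.0334, 0.3371]
orientation: [0.529, 0.849, -0.001, 0.0]
wrist_force: [0.6, -0.1, -1.9]
width: 0.0548
grip_force: 64.8
```

Request:
jog_arm(
  deltas=[
    [[-0.28, -0.85, 0], [0, 0, -0.084], -0.2],
    [[-0.28, -0.85, 0], [0, 0, -0.084], -0.2],
    [[-0.28, -0.85, 0], [0, 0, -0.084], -0.2],
  ],
)

```text
time_s: 24.2
ee_pos: [0.53, -0.0514, 0.3342]
orientation: [0.584, 0.812, -0.002, -0.002]
wrist_force: [0.9, 0.2, -1.9]
width: 0.0549
grip_force: 64.9
```

Request:
jog_arm(
  deltas=[
    [[-0.28, -0.85, 0], [0, 0, -0.084], -0.2],
    [[-0.28, -0.85, 0], [0, 0, -0.084], -0.2],
    [[-0.28, -0.85, 0], [0, 0, -0.084], -0.2],
  ],
)

```text
time_s: 24.5
ee_pos: [0.5018, -0.1357, 0.3343]
orientation: [0.636, 0.772, -0.001, -0.002]
wrist_force: [-0.1, -0.2, -2.2]
width: 0.0551
grip_force: 64.9
```

Request:
jog_arm(
  deltas=[
    [[-0.28, -0.85, 0], [0, 0, -0.084], -0.2],
    [[-0.28, -0.85, 0], [0, 0, -0.084], -0.2],
    [[-0.28, -0.85, 0], [0, 0, -0.084], -0.2],
  ],
)

```text
time_s: 24.8
ee_pos: [0.4737, -0.2203, 0.3346]
orientation: [0.685, 0.728, -0.0, -0.002]
wrist_force: [-0.0, -0.3, -2.0]
width: 0.0547
grip_force: 64.9
```

Request:
jog_arm(
  deltas=[
    [[-0.26, -0.85, 0], [0, 0, -0.084], -0.2],
    [[-0.26, -0.85, 0], [0, 0, -0.084], -0.2],
    [[-0.26, -0.85, 0], [0, 0, -0.084], -0.2],
    [[-0.26, -0.85, 0], [0, 0, -0.084], -0.2],
    [[-0.26, -0.85, 0], [0, 0, -0.084], -0.2],
  ],
)

```text
time_s: 25.3
ee_pos: [0.4506, -0.2978, 0.3351]
orientation: [0.728, 0.685, 0.002, -0.002]
wrist_force: [-0.0, 0.4, -1.3]
width: 0.0545
grip_force: 64.8
```

```bash
python3 - <<'E'
from t import *
go([.450,-.2977,.0921],[0,0,1],[np.cos(-.065),np.sin(-.065),0],0)
E
```

```text
shift [-0.006  0.001 -0.88 ] turn [-0.004  0.    -0.003] ee [ 0.4506 -0.2978  0.3351] ja [ 1.06  0.43 -0.65  1.89  0.32  0.93  0.2 ] t 25.3
```

Request:
jog_arm(
  deltas=[
    [[-0.005, 0, -0.3], [0, 0, 0], -0.2],
    [[-0.005, 0, -0.6], [0, 0, 0], -0.2],
    [[-0.005, 0, -0.78], [0, 0, 0], -0.2],
    [[-0.005, 0, -0.83], [0, 0, 0], -0.2],
    [[-0.005, 0, -0.83], [0, 0, 0], -0.2],
  ],
)

```text
time_s: 25.8
ee_pos: [0.4498, -0.2981, 0.2518]
orientation: [0.728, 0.685, 0.002, -0.003]
wrist_force: [1.0, 0.5, -1.5]
width: 0.0547
grip_force: 64.8
```

Request:
jog_arm(
  deltas=[
    [[0, 0, -0.02], [0, 0, 0], -0.2],
    [[0, 0, -0.03], [0, 0, 0], -0.2],
    [[0, 0, -0.03], [0, 0, 0], -0.2],
  ],
)

```text
time_s: 26.1
ee_pos: [0.4495, -0.2998, 0.25]
orientation: [0.729, 0.684, 0.002, -0.001]
wrist_force: [-0.4, 0.2, -1.7]
width: 0.0546
grip_force: 64.8
```

Request:
jog_arm(
  deltas=[
    [[0, 0, -0.02], [0, 0, 0], -0.2],
    [[0, 0, -0.02], [0, 0, 0], -0.2],
  ],
)

```text
time_s: 26.3
ee_pos: [0.4498, -0.2994, 0.2481]
orientation: [0.729, 0.685, 0.002, -0.001]
wrist_force: [0.0, 2.3, 3.7]
width: 0.0552
grip_force: 65.7
```

Request:
jog_arm(
  deltas=[
    [[0, 0, -0.01], [0, 0, 0], -0.2],
    [[0, 0, -0.01], [0, 0, 0], -0.2],
    [[0, 0, -0.01], [0, 0, 0], 0.6],
    [[0, 0, -0.01], [0, 0, 0], 0.6],
    [[0, 0, -0.01], [0, 0, 0], 0.6],
  ],
)

```text
time_s: 26.8
ee_pos: [0.4491, -0.3, 0.2462]
orientation: [0.729, 0.684, 0.001, -0.002]
wrist_force: [-0.0, 0.0, -0.4]
width: 0.0685
grip_force: 0.0
```

Request:
jog_arm(
  deltas=[
    [[0, 0, 0], [0, 0, 0], 0.6],
    [[0, 0, 0.3], [0, 0, 0], 0.6],
    [[0, 0, 0.8], [0, 0, 0], 0.6],
    [[0, 0, 1.0], [0, 0, 0], 0.6],
  ],
)

```text
time_s: 27.2
ee_pos: [0.4505, -0.2999, 0.3498]
orientation: [0.729, 0.685, 0.002, 0.0]
wrist_force: [0.6, 0.4, -0.1]
width: 0.0681
grip_force: 0.0
```

Request:
jog_arm(
  deltas=[
    [[0.4, 1.0, 0], [0, 0, 0.11], 0.6],
    [[0.4, 1.0, 0], [0, 0, 0.11], 0.6],
    [[0.4, 1.0, 0], [0, 0, 0.11], 0.6],
  ],
)

```text
time_s: 27.5
ee_pos: [0.4913, -0.1932, 0.3472]
orientation: [0.664, 0.748, 0.003, -0.002]
wrist_force: [-0.4, -0.0, -0.3]
width: 0.0681
grip_force: 0.0
```

Request:
jog_arm(
  deltas=[
    [[0.3, 1.0, 0], [0, 0, 0.11], 0.6],
    [[0.3, 1.0, 0], [0, 0, 0.11], 0.6],
    [[0.3, 1.0, 0], [0, 0, 0.11], 0.6],
  ],
)

```text
time_s: 27.8
ee_pos: [0.5205, -0.0924, 0.3469]
orientation: [0.596, 0.803, 0.003, -0.002]
wrist_force: [-0.4, 0.1, -0.2]
width: 0.0684
grip_force: 0.0
```

Request:
jog_arm(
  deltas=[
    [[0, 1.0, 0], [0, 0, 0.11], 0.6],
    [[0, 1.0, 0], [0, 0, 0.11], 0.6],
    [[0, 1.0, 0], [0, 0, 0.11], 0.6],
  ],
)

```text
time_s: 28.1
ee_pos: [0.5186, 0.0079, 0.3469]
orientation: [0.525, 0.851, 0.003, -0.003]
wrist_force: [0.1, 0.1, 0.0]
width: 0.0682
grip_force: 0.0
```

Request:
jog_arm(
  deltas=[
    [[0, 1.0, 0], [0, 0, 0.11], 0.6],
    [[0, 1.0, 0], [0, 0, 0.11], 0.6],
    [[0, 1.0, 0], [0, 0, 0.11], 0.6],
    [[0, 1.0, 0], [0, 0, 0.11], 0.6],
  ],
)

```text
time_s: 28.5
ee_pos: [0.519, 0.1015, 0.3461]
orientation: [0.453, 0.892, 0.001, -0.002]
wrist_force: [0.4, -0.6, -0.1]
width: 0.0684
grip_force: 0.0
```

```bash
python3 - <<'E'
from fit import *
p,_=grab("top",6); s,_=grab("scene",6)
z=6;r0,c0=165,318
im=cv2.resize(p[r0:r0+105,c0:c0+105,::-1],None,fx=z,fy=z,interpolation=cv2.INTER_CUBIC)
s2=cv2.resize(s[130:210,110:245,::-1],(675,400),interpolation=cv2.INTER_CUBIC)
cv2.imwrite("pics/g6.png",np.hstack([cv2.resize(im,(400,400)),cv2.resize(s2,(400,237+0)).repeat(1,0) if 0 else cv2.resize(s2,(400,400))]))
a=load("top",0)[0]; dg=lambda q:cv2.Canny(q,40,100)
m5=lambda q,thr:None
for k in(0,6):
    q=load("top",k)[0].astype(np.float32).mean(2)[180:215,335:400]; print(k,"sink cols", [int(335+x) for x in np.nonzero((q[10:25]<125).mean(0)>.3)[0][[0,-1]]])
E
```

```text
0 sink cols [347, 376]
6 sink cols [335, 390]
```

View pics/g6.png

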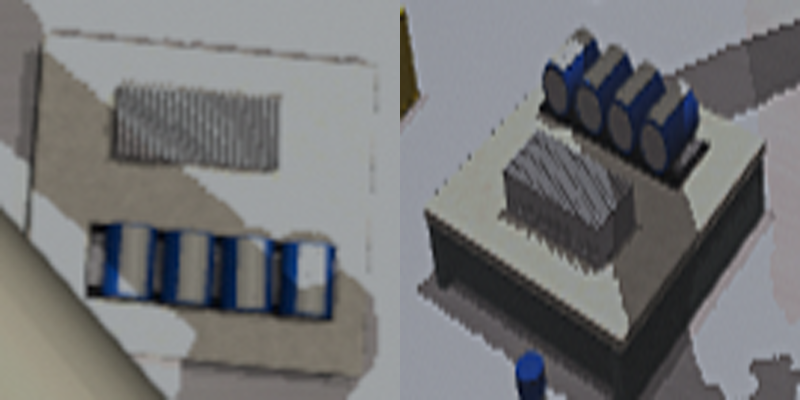

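```bash
python3 -c "
from plant import arm
print(arm.close_job())"
```

```text
the job is handed in; nothing more can be done
None
```

I rolled can_b stripe-up, laid both capacitors in lanes 2 and 3 and set the heat sink flush at the row's -y end, then handed in at about 28.5 s; the last images show everything in place. The heat sink bumped the row at about 12 N on the way down; I raised it and set it down again, and saw no shift in the row. The hand-in gave no verdict.

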